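# Fit the bracket to the desk mount and latch it

### The arm

A 6-joint arm with a two-finger parallel gripper is mounted at the origin on the work surface. World frame = base frame: x ahead of the robot, y to its left, z up, the work surface at z = 0. Lengths are in m, angles in rad, forces in N, time in s.
With the tool pointing down it reaches from about 0.35 to 1 m from the base axis. Payload 7.1 kg.
Tool frame: the origin (TCP) lies between the finger pads; the fingertips stand 19 mm ahead of it and the grasp point (between the pads) is the TCP; z points along the fingers, y is the line along which they close (so a half turn about z gives the same grasp; the last joint's range is limited). The gripper opens to 85 mm and grips with 20 to 120 N. Pads are 22 mm wide; open, the fingers measure 114 mm over their backs; the gripper's body (76 mm by 85 mm) begins 54 mm behind the grasp point. The pads swing forward as they close: fully open they stand 13 mm farther back than shut.
Start: joints at [1.156, 0.423, 1.63, -0, 1.089, -0.019], TCP at [0.241, 0.577, 0.225] pointing down, gripper open.
Joint ranges: [-3, 3], [-0.9, 2.11], [0.09, 2.58], [-1.31, 4.45], [0.11, 2.69], [-2.54, 2.54]. Speed limits (rad/s): [2.39, 2.39, 3.01, 3.14, 3.14, 3.14].

### API

Orientations are given as a unit quaternion [x, y, z, w].
In Python, from rig import ctrl gives the robot as it stands.
- The arm moves only by the tool send_rows, never from a script. Its arguments are lists of equal length, an entry for each row: "grip": the opening, from -1 (shut) to 1 (fully open); "delta_pos": the shift along the tool's x, y, z in cm, a list of three; "rotation": the turn, a rotation vector about the tool's x, y, z in rad, a list of three. A call has exactly 10 rows; each row is the pose to reach, as a shift and turn from the pose commanded when the call began, along the tool's axes at that moment; what a row does not reach only later rows make up. A row lasts 1/12 s, in which the tool goes at most 41.7 mm and 7.16 degrees, less where a joint would pass 70% of its speed; a pose out of reach is approached as far as the arm can. A call with a gripper value outside its range is refused whole. The fingers move at their own pace and stop on an object; "squeeze" is the grip in N (left out, the last holds). Time passes only in rows, so rows that repeat a pose let the fingers close, or fill a call up. It gives the time, the measured TCP pose, the force, the opening and the grip force at its end, in the units of the state.
- ctrl.read_state(): the state, without advancing time (a new reading comes with each control period).
- ctrl.capture(name): name is "scene" or "top" or "wrist"; returns (picture, depth): 420x560x3 uint8, red, green, blue; 420x560 float32, m along the optical axis (not along the pixel's ray), 0 where there is no reading.
- ctrl.calibration(name): a dict with "camera_matrix" (3x3 intrinsics, pixels), "origin" and "attitude" of the camera in the world. Camera axes: x right, y down, z forward; pixel columns grow to the right and rows downward; lengths in m; the calibration is good to about 2 mm. A picture is of the moment at which its call begins: read the wrist's pose just before it. calibration takes no time and is no camera call; for the wrist camera it gives the pose at the moment of the call.
- ctrl.close_job(): hands the job in; it is judged then, once.
The state is a dict: "clock": time; "qpos": joint angles; "dq": joint speeds; "effort": joint torques, N m; "eef_pos": TCP position; "ee_rot": TCP orientation; "force": force on the tool from outside, world axes, zero at the start; "moment": the same for the moment, N m; "grip_width": opening from 0.0 (shut) to 1.0 (fully open); "gripper_force": force on a finger pad.
Only numpy, scipy, OpenCV 4.12 (cv2) and the standard library are available. Lean on these libraries where they do the work, as an engineer would, in place of code of your own. Each camera call takes 0.05 s, during which the arm holds its last target. There are 200 camera calls.

### The job

Draw the loose metal bracket out from under the riser by its free end, set it down flat in the open and let go, with its upright tab well clear of the riser (about 10 cm). Take it again by the upright tab, slide it along the channel of the desk mount until its hole is over the pin, and let it drop flat on the mount. Then press the mount's sprung knob down, turn it clockwise all the way so that the latch arm lies over the bracket, let the knob spring back up, and leave the other things on the desk where they are.

Things in the scene. Friction and masses are not known exactly. Their poses are not given: they have to be found in the camera images.
- bracket: loose bare dark steel L bracket, 0.2 kg: a flat plate 165 x 48 x 8 mm with an upright tab across one end. Origin: centre of the plate's underside; x runs along the plate from the tab end to the end with the hole, z up from plate to tab's top. At the start it lies flat on the desk, hole end out in the open by about 85 mm, tab end beneath the riser
- hole (a point): centre of the bracket's through hole at the underside: 14 mm in diameter, 22 mm from the plain end of the plate (60.5 mm along +x from the bracket's origin)
- tab (a point): middle of the bracket's upright tab (its place to grip), 40 mm above the plate's underside, 78.5 mm along -x from the bracket's origin. The tab is 8 mm thick along the bracket's x, 44 mm wide along its y, flush with the plate's end, and its top is 60 mm above the plate's underside
- riser: fixed wooden riser carrying a closed laptop: board 260 mm (x) by 360 mm (y), underside 78 mm and top 96 mm above the desk, 136 mm with what lies on it, on four 20 mm square legs at its corners. Origin: on the desk below its centre. Its open edge, from under which the bracket sticks out, is at y = -180 mm in its frame
- mount: fixed grey desk mount; origin on the desk under the pin's axis. Base 12 mm high, x -115 to +35, y -40 to +102 mm. Channel along x, 54 mm wide (y -27 to +27) between cheeks 10 mm thick, tops 28 mm above the desk: -y cheek x -80 to +20, +y cheek x -80 to -40; from x -100 to -80 its mouth flares to 69 mm. The bracket enters from -x, hole end first, pointing to +x
- pin (a point): foot of the mount's steel pin, on the mount's top face (12 mm above the desk); axes as the mount's. The pin is 10 mm in diameter and 12 mm high, its top 4 mm tapered to 4 mm. With the bracket seated its plate lies on the mount's top face and its tab overhangs the mount at x = -139 mm
- knob_grip (a point): grip point of the mount's black knob, on its upright axis (x = -25, y = +58 mm in the mount's frame), 66 mm above the desk when not pressed. The knob is a straight upright bar 44 mm long along this point's x, 14 mm thick along its y, from 36.5 to 78.5 mm above the desk; a steel collar beside it is 36 mm high. Its x points along the latch arm
- latch_tip (a point): end of the flat steel latch arm under the knob, at its underside, 48 mm from the knob's axis and 28.5 mm above the desk when not pressed; the arm is 14 mm wide and 6 mm thick, turns and sinks with the knob
- lock_press (a joint): how far the knob is pressed down: 0 = up, 0.007 m = fully down; a spring pushes it up (2.5 N at the top, 8 N fully down). Near both ends of the turn it springs up; between them a tooth keeps it about 5 mm down
- lock_turn (a joint): turn of the knob, clockwise seen from above: 0 = latch arm swung clear, about along the mount's +x; 1.4 rad (end stop) = latch arm across the bracket, along the mount's -y. It cannot leave 0 unless pressed more than 5 mm down; forcing it is wrong
- mug: bystander: white mug with a yellow stripe, 74 mm across, 100 mm tall; origin at the centre of its underside
- pen_cup: bystander: grey pen cup, 76 mm across, 150 mm tall with its pens; origin at the centre of its underside
- tape: bystander: roll of clear tape lying flat, 90 mm across, 20 mm tall; origin at the centre of its underside
- phone: bystander: black phone lying flat, 150 x 72 x 9 mm; origin at the centre of its underside
- mouse: bystander: black computer mouse, 60 x 105 mm, 33 mm tall; origin at the centre of its underside
- stapler: bystander: dark stapler, 35 x 130 mm, 44 mm tall; origin at the centre of its underside
- glue: bystander: small upright glue jar, 32 mm across, 95 mm tall; origin at the centre of its underside
Things that resemble listed ones, but are neither listed nor needed, are in the scene too. Leave any green look-alike of the mount alone. Leave any yellow look-alike of the bracket alone.

How it is judged:
By the outcome, as a careful person would: the job done as asked, in the order asked, and still so for the second after the job is handed in, with the robot touching nothing.
It also fails if it takes over 64 s, if anything falls off the work surface, if the arm or the gripper's body presses on something with over 40 N, if the wrist force passes 120 N, or if a joint passes its speed limit or range.

## Working session

There is one attempt and no reset: what is moved stays moved. The work goes in short steps, Python scripts to look and compute and a tool call to move; the robot and the scene stay as the last step left them, time stands still between calls to the robot, and variables do not carry over. Pictures are saved under pics/ and viewed, at most 10 in all, crops included, and the job is handed in when it is done.

Besides the shell and the picture viewer there is one more tool, called after "Request:" as name(argument=value, ...) on one line, values as JSON. send_rows: Moves the arm, as the interface text tells. Its arguments: {"type":"object","properties":{"grip":{"type":"array"},"delta_pos":{"type":"array"},"rotation":{"type":"array"},"squeeze":{"type":"number"}},"required":["grip","delta_pos","rotation"]}

```bash
mkdir -p pics; ls; cat > h.py <<'E'
import numpy as np, cv2
from rig import ctrl
from scipy.spatial.transform import Rotation as R
def cam(n):
    c=ctrl.calibration(n); p,d=ctrl.capture(n)
    K=np.array(c["camera_matrix"]);o=np.array(c["origin"]);A=np.array(c["attitude"])
    A=R.from_quat(A).as_matrix() if A.size==4 else A.reshape(3,3)
    return p,d,K,o,A
def cast(uv,z,K,o,A):
    uv=np.atleast_2d(uv).astype(float)
    r=(A@np.linalg.inv(K)@np.c_[uv,np.ones(len(uv))].T).T
    return o+r*((z-o[2])/r[:,2])[:,None]
def cloud(d,K,o,A):
    v,u=np.mgrid[:d.shape[0],:d.shape[1]]
    r=np.stack([(u-K[0,2])/K[0,0],(v-K[1,2])/K[1,1],np.ones_like(d)],-1)*d[...,None]
    return r@A.T+o
def save(p,n): cv2.imwrite('pics/'+n,p[...,::-1])
def proj(P,K,o,A):
    c=(np.atleast_2d(P)-o)@A; q=c@K.T; return q[:,:2]/q[:,2:]
E
python3 - <<'E'
from h import *
for n in("scene","top"):
    p,d,K,o,A=cam(n); save(p,n+'0.png'); print(n,o,A.round(3).tolist(),K.tolist())
    np.savez(n+'0.npz',p=p,d=d,K=K,o=o,A=A)
s=ctrl.read_state();print(s)
E
```

```text
pics
scene [1.26698738 0.33415721 0.72579915] [[-0.329, 0.582, -0.743], [0.944, 0.197, -0.264], [-0.007, -0.789, -0.615]] [[411.3227776843667, 0.0, 276.63056941293735], [0.0, 411.3227776843667, 212.96062805756122], [0.0, 0.0, 1.0]]
top [0.43709604 0.05099584 1.10180352] [[-0.007, -0.999, 0.053], [-1.0, 0.007, 0.01], [-0.011, -0.053, -0.999]] [[380.6353900710268, 0.0, 275.72472087429907], [0.0, 380.6353900710268, 208.7500159100912], [0.0, 0.0, 1.0]]
{'clock': 0.1, 'qpos': array([ 1.15599786e+00,  4.23771460e-01,  1.63063029e+00, -9.09374092e-06,
        1.08862519e+00, -1.90406749e-02]), 'dq': array([ 0.00093507, -0.00098865, -0.00090584, -0.00035389, -0.00088742,
       -0.00137681]), 'effort': array([-1.55289081e-04, -5.58424401e+01, -2.82441741e+01,  9.86663082e-06,
        3.00993444e-03, -1.11127039e-05]), 'eef_pos': array([0.24073407, 0.57621238, 0.22461248]), 'ee_rot': array([ 1.96587943e-01,  9.80485934e-01, -7.01203674e-04, -1.50412688e-04]), 'force': array([-0.42509044, -0.64580303, -0.4168772 ]), 'moment': array([ 0.02435374,  0.02205136, -0.02524406]), 'gripper_force': 0.0, 'grip_width': 1.000276323905069}
```

View pics/scene0.png

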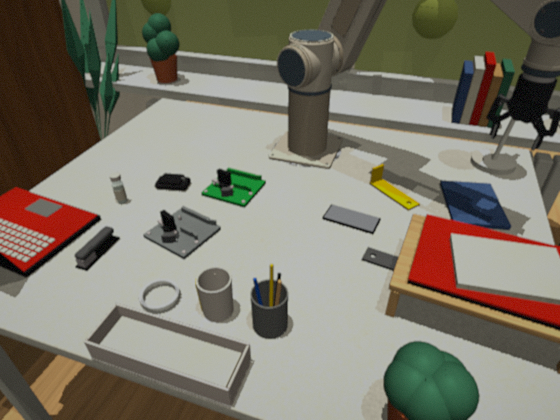

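View pics/top0.png

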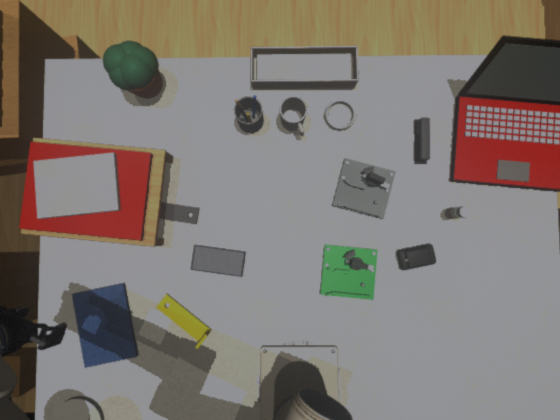

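The scene picture shows the grey mount at (182,230), a green look-alike at (234,186), the yellow look-alike at (395,190), the phone at (351,218) and the bracket's free end at (380,259) by the riser. In the top view these are the grey mount at (365,188), the green one at (349,272), the bracket at (180,214) with its hole at (191,215), the phone at (218,261) and the yellow bracket at (183,320).
Candidates for the bracket are dark (180,214), yellow (183,320) and phone (218,261). I choose (180,214): dark, has a hole, and sticks out from under the riser. For the mount, grey (365,188) rather than green (349,272). Next is a close crop to check both.

```bash
python3 - <<'E'
from h import *
z=np.load('top0.npz');p,d,K,o,A=[z[k] for k in('p','d','K','o','A')]
a=cv2.resize(p[180:250,140:220],None,fx=5,fy=5,interpolation=cv2.INTER_CUBIC)
b=cv2.resize(p[150:225,325:405],None,fx=5,fy=5,interpolation=cv2.INTER_CUBIC)
im=np.zeros((375,800,3),np.uint8);im[:350,:400]=a;im[:375,400:]=b;save(im,'crop.png')
c=cloud(d,K,o,A); h=c[...,2]
print("desk",np.median(h[250:290,240:300]))
hsv=cv2.cvtColor(p,cv2.COLOR_RGB2HSV)
g=cv2.cvtColor(p,cv2.COLOR_RGB2GRAY)
m=np.zeros_like(g);m[150:225,325:405]=(g[150:225,325:405]<115)*255
m=cv2.morphologyEx(m,cv2.MORPH_OPEN,np.ones((5,5)))
ct=max(cv2.findContours(m,0,2)[0],key=cv2.contourArea);r=cv2.minAreaRect(ct);bx=cv2.boxPoints(r)
print("mount",r,bx.tolist(),cast(bx,.012,K,o,A).round(4).tolist())
m=np.zeros_like(g);m[195:235,160:215]=(g[195:235,160:215]<100)*255
ct=max(cv2.findContours(m,0,2)[0],key=cv2.contourArea);r=cv2.minAreaRect(ct)
bx=cv2.boxPoints(r);print("br",r,bx.tolist(),cast(bx,.008,K,o,A).round(4).tolist())
print("riser h",np.median(h[145:155,145:155]),g[208:222,165:200:3])
E
```

```text
desk 0.0014159490645367923
mount ((362.4805908203125, 188.5738525390625), (52.73101043701172, 49.01540756225586), 14.743562698364258) [[330.7461242675781, 205.56478881835938], [343.2202453613281, 158.16323852539062], [394.2150573730469, 171.58291625976562], [381.7409362792969, 218.98446655273438]] [[0.5028, -0.0953, 0.012], [0.6394, -0.1332, 0.012], [0.5993, -0.2787, 0.012], [0.4634, -0.2401, 0.012]]
br ((179.0, 214.5), (39.0, 38.0), 90.0) [[160.0, 195.0], [198.0, 195.0], [198.0, 234.0], [160.0, 234.0]] [[0.5372, 0.3969, 0.008], [0.5364, 0.2867, 0.008], [0.4239, 0.2862, 0.008], [0.4246, 0.3958, 0.008]]
riser h 0.09662196687594238 [[ 53  69  70  78  80  81  80  81  82  81  84  89]
 [ 53  71  70  77  81  80  81  81  82  82  81  77]
 [ 53  71  71  77  80  80  81  82  82  82  82  76]
 [ 61  70  72  78  80  81  82  80  80  82  81  83]
 [ 66  69  70  78  81  79  82  81  81  83  82  84]
 [ 65  69  71  78  80  80  80  80 117  98  81  93]
 [ 63  71  70  77  80  82  81  81 135 114  83 105]
 [ 64  69  70  77  80  81  82  80 133 109  83 109]
 [ 64  69  71  79  80  80  80  79 115  93  81 123]
 [ 64  69  71  78  80  79  80  81  90  84  81 128]
 [ 69  71  71  81  81  82  80  80  80  80  82 130]
 [100  79  70  80  79  79  80  80  80  81  80 133]
 [121 124  84  87  86  82  78  80  81  81  80 137]
 [128 137 128 131 121  89  87  83  80  81  80 139]]
```

View pics/crop.png

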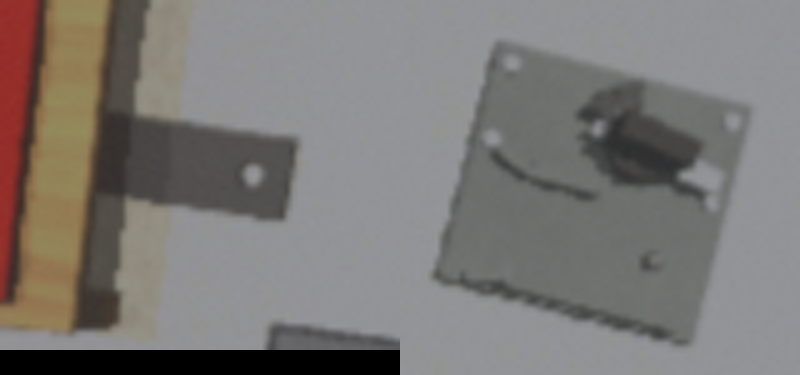

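The left crop confirms the bracket: dark plate with its hole at (190.4,215), and end corners at (199.6,207.6) and (197,223.8). The right crop confirms the mount: pin at (375.2,202), mouth to the image left, and knob above at about (379,178). Now the bracket grasp and the moves.

```bash
cat >> h.py <<'E'
def goal(xyz,yaw):
    "print tool-frame shift (cm) and z turn to put the TCP at xyz with tool y along yaw (deg, mod 180), tool down"
    s=ctrl.read_state(); T=R.from_quat(s["ee_rot"]); M=T.as_matrix()
    y=np.radians(yaw); c=[]
    for k in(0,np.pi):
        ey=np.array([np.cos(y+k),np.sin(y+k),0]); ez=np.array([0,0,-1.]); ex=np.cross(ey,ez)
        c.append((T.inv()*R.from_matrix(np.c_[ex,ey,ez])).as_rotvec())
    c.sort(key=np.linalg.norm)
    print("shift cm",(M.T@(np.array(xyz)-s["eef_pos"])*100).round(2),"rot",c[0].round(3),"alt",c[1].round(3),"q6",s["qpos"][5].round(2),"t",round(s["clock"],2))
E
python3 - <<'E'
from h import *
z=np.load('top0.npz');p,d,K,o,A=[z[k] for k in('p','d','K','o','A')]
g=cv2.cvtColor(p,cv2.COLOR_RGB2GRAY)
m=np.zeros_like(g);m[200:230,177:205]=(g[200:230,177:205]<105)*255
m=cv2.morphologyEx(m,cv2.MORPH_CLOSE,np.ones((5,5)))
ct=max(cv2.findContours(m,0,2)[0],key=cv2.contourArea);r=cv2.minAreaRect(ct);bx=cv2.boxPoints(r)
w=cast(bx,.008,K,o,A);print(r,w.round(4).tolist())
print("hole",cast([190.4,215],.006,K,o,A),"pin",cast([375.2,202],.02,K,o,A))
hl=cast([190.4,215],.006,K,o,A)[0]
# riser edge, phone, tape etc
print("riser edge",cast([[164,152],[155,245]],.096,K,o,A).round(3).tolist())
print("phone",cast([[192,246],[245,250]],.009,K,o,A).round(3).tolist())
goal([hl[0],hl[1],.10],-7.8)
E
```

```text
((186.729736328125, 214.12161254882812), (22.193862915039062, 16.111101150512695), 9.462322235107422) [[0.4639, 0.3544, 0.008], [0.5098, 0.3471, 0.008], [0.4988, 0.2837, 0.008], [0.453, 0.2911, 0.008]]
hole [[0.47879774 0.3088982  0.006     ]] pin [[ 0.5115535  -0.22048684  0.02      ]]
riser edge [[0.645, 0.359, 0.096], [0.397, 0.381, 0.096]]
phone [[0.39, 0.303, 0.009], [0.377, 0.151, 0.009]]
shift cm [-32.27 -15.47  12.48] rot [-1.000e-03  1.000e-03  1.311e+00] alt [-1.00e-03 -1.00e-03 -1.83e+00] q6 -0.02 t 0.1
```

Request:
send_rows(grip=[0.6,0.6,0.6,0.6,0.6,0.6,0.6,0.6,0.6,0.6], delta_pos=[[-32.2,-15.4,0],[-32.2,-15.4,0],[-32.2,-15.4,0],[-32.2,-15.4,0],[-32.2,-15.4,0],[-32.2,-15.4,0],[-32.2,-15.4,0],[-32.2,-15.4,0],[-32.2,-15.4,0],[-32.2,-15.4,0]], rotation=[[0,0,1.31],[0,0,1.31],[0,0,1.31],[0,0,1.31],[0,0,1.31],[0,0,1.31],[0,0,1.31],[0,0,1.31],[0,0,1.31],[0,0,1.31]], squeeze=40)

```text
clock: 0.93
eef_pos: [0.4814, 0.3068, 0.2251]
ee_rot: [0.737, 0.676, -0.0, 0.001]
force: [-0.9, -0.2, 0.5]
grip_width: 0.798
gripper_force: 0.0
```

```bash
python3 - <<'E'
from h import *
p,d,K,o,A=cam("wrist"); save(p,'w1.png'); np.savez('w1.npz',p=p,d=d,K=K,o=o,A=A)
s=ctrl.read_state();print(s['eef_pos'],s['grip_width'],o,proj([s['eef_pos']-[0,0,.2]],K,o,A))
goal([.479,.307,.10],-8.5)
E
```

```text
[0.48013051 0.30821823 0.2250059 ] 0.8010131103195091 [0.48762404 0.37536038 0.37460692] [[280.8974291  180.35751188]]
shift cm [-0.13 -0.1  12.5 ] rot [-0.     0.     0.056] alt [-1.000e-03 -0.000e+00 -3.086e+00] q6 0.64 t 0.98
```

View pics/w1.png

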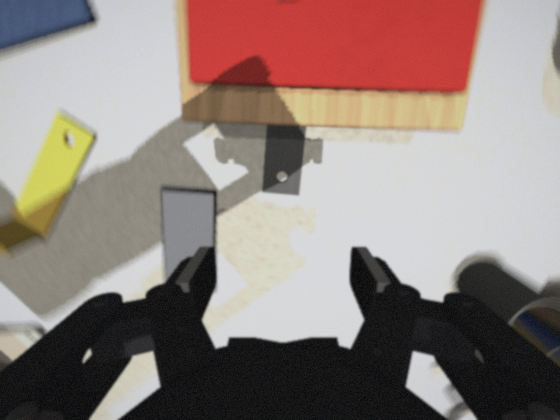

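The wrist view shows the bracket's free end, with its hole at (282,177), end corners at (263,192) and (299,195), and the riser edge above it at row 125. The TCP projects at (281,180), so it is well lined up.

```bash
python3 - <<'E'
from h import *
z=np.load('w1.npz');p,d,K,o,A=[z[k] for k in('p','d','K','o','A')]
w=cast([[263,192],[299,195]],.008,K,o,A);print(w.round(4).tolist(),np.degrees(np.arctan2(*(w[1]-w[0])[[1,0]])),cast([282,177],.006,K,o,A))
g=cv2.cvtColor(p,cv2.COLOR_RGB2GRAY)
for r in(150,160,170,185): 
    row=g[r,255:315].astype(int); print(r,row.tolist())
E
```

```text
[[0.4554, 0.2918, 0.008], [0.5014, 0.2837, 0.008]] -9.920973795421613 [[0.4815162  0.30878746 0.006     ]]
150 [139, 138, 138, 140, 142, 140, 141, 139, 134, 118, 90, 69, 63, 60, 60, 62, 61, 61, 58, 60, 62, 57, 58, 57, 57, 63, 58, 61, 60, 58, 59, 60, 61, 59, 63, 59, 61, 60, 60, 58, 62, 63, 57, 58, 60, 61, 61, 68, 98, 125, 138, 139, 141, 141, 135, 134, 132, 135, 134, 136]
160 [137, 137, 135, 134, 133, 133, 134, 136, 124, 99, 72, 59, 63, 60, 60, 57, 60, 60, 58, 60, 57, 58, 57, 61, 60, 58, 58, 58, 58, 61, 59, 61, 56, 56, 61, 58, 60, 60, 61, 61, 57, 58, 62, 60, 60, 65, 66, 95, 120, 133, 133, 135, 133, 139, 157, 187, 196, 191, 165, 145]
170 [140, 141, 145, 141, 142, 137, 138, 126, 101, 78, 63, 58, 59, 60, 58, 61, 58, 55, 59, 57, 56, 62, 59, 62, 65, 65, 68, 72, 67, 62, 61, 57, 61, 58, 58, 58, 56, 59, 57, 63, 64, 76, 91, 101, 109, 124, 162, 199, 213, 215, 215, 215, 216, 216, 217, 218, 215, 217, 216, 216]
185 [143, 137, 137, 133, 134, 130, 122, 101, 78, 61, 58, 59, 56, 57, 59, 63, 59, 69, 77, 88, 90, 98, 103, 108, 107, 109, 108, 111, 112, 109, 107, 109, 111, 113, 110, 113, 112, 110, 113, 108, 108, 114, 110, 120, 147, 185, 209, 215, 217, 217, 216, 217, 217, 216, 217, 216, 217, 218, 216, 217]
```

Request:
send_rows(grip=[0.6,0.6,0.6,0.6,0.6,0.6,0.6,0.6,0.6,0.6], delta_pos=[[0,0,3],[0,0,6],[0,0,9.5],[0,0,13],[0,0,16],[0,0,18.5],[0,0,19.8],[0,0,20.3],[0,0,20.7],[0,0,20.7]], rotation=[[0,0,0.06],[0,0,0.06],[0,0,0.06],[0,0,0.06],[0,0,0.06],[0,0,0.06],[0,0,0.06],[0,0,0.06],[0,0,0.06],[0,0,0.06]])

```text
clock: 1.82
eef_pos: [0.4789, 0.3109, 0.0186]
ee_rot: [0.753, 0.658, 0.0, 0.0]
force: [-0.7, 0.0, -0.7]
grip_width: 0.801
gripper_force: 0.0
```

Request:
send_rows(grip=[0.6,0.6,0.6,0.3,0,0,0,0,0,0], delta_pos=[[0,0,0.1],[0,0,0.2],[0,0,0.2],[0,0,0.2],[0,0,0.2],[0,0,0.2],[0,0,0.2],[0,0,0.2],[0,0,0.2],[0,0,0.2]], rotation=[[0,0,0],[0,0,0],[0,0,0],[0,0,0],[0,0,0],[0,0,0],[0,0,0],[0,0,0],[0,0,0],[0,0,0]], squeeze=40)

```text
clock: 2.65
eef_pos: [0.4786, 0.3104, 0.0163]
ee_rot: [0.753, 0.658, -0.0, -0.0]
force: [0.6, 1.0, -0.9]
grip_width: 0.504
gripper_force: 0.0
```

Request:
send_rows(grip=[-0.1,-0.2,-0.2,-0.2,-0.2,-0.2,-0.2,-0.2,-0.2,-0.2], delta_pos=[[0,0,0],[0,0,0],[0,0,0],[0,0,0],[0,0,0],[0,0,0],[0,0,0],[0,0,0],[0,0,0],[0,0,0]], rotation=[[0,0,0],[0,0,0],[0,0,0],[0,0,0],[0,0,0],[0,0,0],[0,0,0],[0,0,0],[0,0,0],[0,0,0]])

```text
clock: 3.48
eef_pos: [0.4787, 0.3104, 0.0163]
ee_rot: [0.753, 0.658, 0.0, 0.0]
force: [0.6, 0.0, 0.0]
grip_width: 0.399
gripper_force: 0.0
```

```bash
python3 - <<'E'
from h import *
p,d,K,o,A=cam("wrist"); save(p,'w2.png')
E
```

```text
(no output)
```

View pics/w2.png

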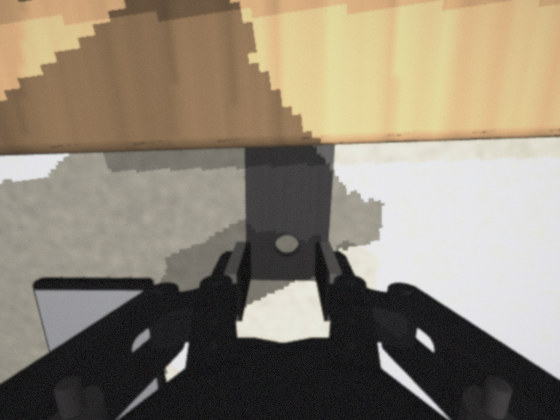

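The wrist view shows the pads (tips around (240,260) and (322,260)) closed above the plate rather than beside it; the hole is at (287,244). I will open, go lower and retry.

Request:
send_rows(grip=[0.5,0.5,0.5,0.5,0.5,0.5,0.5,0.5,0.5,0.5], delta_pos=[[0,0,0],[0,0,0],[0,0,0],[0,0,0],[0,0,0.1],[0,0,0.2],[0,0,0.3],[0,0,0.4],[0,0,0.5],[0,0,0.5]], rotation=[[0,0,0],[0,0,0],[0,0,0],[0,0,0],[0,0,0],[0,0,0],[0,0,0],[0,0,0],[0,0,0],[0,0,0]])

```text
clock: 4.37
eef_pos: [0.4785, 0.3104, 0.011]
ee_rot: [0.753, 0.658, -0.0, -0.0]
force: [0.6, 0.5, 0.1]
grip_width: 0.748
gripper_force: 0.0
```

Request:
send_rows(grip=[0.3,0.1,-0.2,-0.2,-0.2,-0.2,-0.2,-0.2,-0.2,-0.2], delta_pos=[[0,0,0],[0,0,0],[0,0,0],[0,0,0],[0,0,0],[0,0,0],[0,0,0],[0,0,0],[0,0,0],[0,0,0]], rotation=[[0,0,0],[0,0,0],[0,0,0],[0,0,0],[0,0,0],[0,0,0],[0,0,0],[0,0,0],[0,0,0],[0,0,0]])

```text
clock: 5.2
eef_pos: [0.4787, 0.3104, 0.0113]
ee_rot: [0.753, 0.658, -0.0, -0.0]
force: [0.2, 1.1, 0.4]
grip_width: 0.398
gripper_force: 0.0
```

Request:
send_rows(grip=[-0.2,-0.2,-0.2,-0.2,-0.2,-0.2,-0.2,-0.2,-0.2,-0.2], delta_pos=[[0,0,0.05],[0,0,0.1],[0,0,0.15],[0,0,0.2],[0,0,0.25],[0,0,0.3],[0,0,0.3],[0,0,0.3],[0,0,0.3],[0,0,0.3]], rotation=[[0,0,0],[0,0,0],[0,0,0],[0,0,0],[0,0,0],[0,0,0],[0,0,0],[0,0,0],[0,0,0],[0,0,0]])

```text
clock: 6.03
eef_pos: [0.4787, 0.3105, 0.0084]
ee_rot: [0.753, 0.658, 0.0, 0.0]
force: [-1.0, 0.2, 0.1]
grip_width: 0.4
gripper_force: 0.0
```

```bash
python3 - <<'E'
from h import *
p,d,K,o,A=cam("wrist"); save(p,'w3.png')
c=cloud(d,K,o,A)
for u,v in((240,250),(240,275),(322,250),(322,275),(287,265),(232,250),(330,250)): print(u,v,c[v,u].round(4),p[v,u])
print(proj([[.4787,.3104,0.008],[.4787,.3104,.0]],K,o,A),o)
E
```

```text
240 250 [0.4604 0.3235 0.03  ] [68 67 64]
240 275 [0.4634 0.3225 0.0527] [24 23 25]
322 250 [0.4991 0.3184 0.0306] [55 54 53]
322 275 [0.4967 0.313  0.044 ] [12 12 14]
287 265 [0.4804 0.3016 0.0087] [47 47 47]
232 250 [0.4494 0.3118 0.0013] [97 95 88]
330 250 [0.5029 0.3176 0.0299] [76 74 73]
[[281.9175567  250.69999323]
 [281.93828911 244.94055617]] [0.48834951 0.37844849 0.15793385]
```

View pics/w3.png

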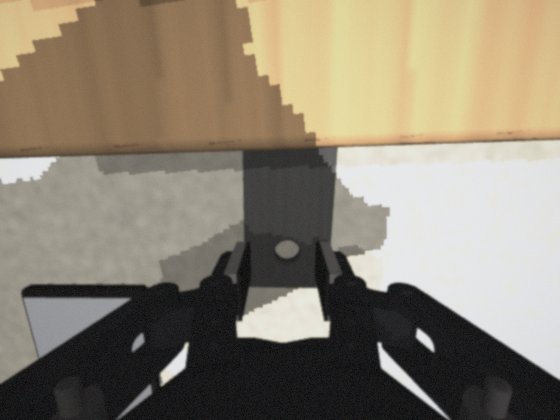

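```bash
python3 - <<'E'
from h import *
p,d,K,o,A=cam("wrist")
c=cloud(d,K,o,A); s=ctrl.read_state(); print(s['eef_pos'],s['force'],s['grip_width'])
for v in range(238,320,6):
    print(v,[(u,)+tuple((c[v,u]*1000).round().astype(int)) for u in range(228,256,4)])
E
```

```text
[0.47869306 0.31045955 0.00835481] [-0.008155   0.1910106 -0.8122817] 0.3989948298341269
238 [(228, np.int64(448), np.int64(319), np.int64(1)), (232, np.int64(451), np.int64(319), np.int64(1)), (236, np.int64(453), np.int64(319), np.int64(1)), (240, np.int64(455), np.int64(318), np.int64(0)), (244, np.int64(459), np.int64(321), np.int64(9)), (248, np.int64(462), np.int64(321), np.int64(10)), (252, np.int64(464), np.int64(321), np.int64(9))]
244 [(228, np.int64(448), np.int64(316), np.int64(1)), (232, np.int64(450), np.int64(315), np.int64(1)), (236, np.int64(458), np.int64(324), np.int64(24)), (240, np.int64(459), np.int64(324), np.int64(23)), (244, np.int64(461), np.int64(323), np.int64(23)), (248, np.int64(463), np.int64(323), np.int64(23)), (252, np.int64(463), np.int64(317), np.int64(9))]
250 [(228, np.int64(447), np.int64(312), np.int64(2)), (232, np.int64(449), np.int64(312), np.int64(1)), (236, np.int64(459), np.int64(324), np.int64(30)), (240, np.int64(460), np.int64(324), np.int64(30)), (244, np.int64(462), np.int64(323), np.int64(30)), (248, np.int64(463), np.int64(320), np
[... 3328 characters left out ...]
4(466), np.int64(329), np.int64(86)), (232, np.int64(467), np.int64(329), np.int64(85)), (236, np.int64(460), np.int64(309), np.int64(57)), (240, np.int64(461), np.int64(307), np.int64(54)), (244, np.int64(460), np.int64(301), np.int64(46)), (248, np.int64(452), np.int64(271), np.int64(1)), (252, np.int64(454), np.int64(270), np.int64(2))]
316 [(228, np.int64(466), np.int64(329), np.int64(88)), (232, np.int64(467), np.int64(329), np.int64(88)), (236, np.int64(460), np.int64(307), np.int64(57)), (240, np.int64(460), np.int64(304), np.int64(53)), (244, np.int64(449), np.int64(266), np.int64(1)), (248, np.int64(451), np.int64(266), np.int64(1)), (252, np.int64(454), np.int64(266), np.int64(1))]
```

Depth shows the pad tips about 12 mm above the reported TCP height: tips at z≈20 mm, plate top at 8–9 mm, and no contact force. So I have to go about 18 mm lower, and I will also shift 1 cm toward the free end and 3 mm sideways.

Request:
send_rows(grip=[0.6,0.6,0.6,0.6,0.6,0.6,0.6,0.6,0.6,0.6], delta_pos=[[-0.5,0.3,0],[-1,0.3,0],[-1,0.3,0.2],[-1,0.3,0.5],[-1,0.3,0.8],[-1,0.3,1.1],[-1,0.3,1.3],[-1,0.3,1.4],[-1,0.3,1.5],[-1,0.3,1.5]], rotation=[[0,0,0],[0,0,0],[0,0,0],[0,0,0],[0,0,0],[0,0,0],[0,0,0],[0,0,0],[0,0,0],[0,0,0]])

```text
clock: 6.97
eef_pos: [0.4802, 0.3001, -0.0069]
ee_rot: [0.753, 0.658, -0.0, -0.0]
force: [-0.9, -0.2, -0.7]
grip_width: 0.798
gripper_force: 0.0
```

```bash
python3 - <<'E'
from h import *
p,d,K,o,A=cam("wrist"); np.savez('w4.npz',p=p,d=d,K=K,o=o,A=A)
c=cloud(d,K,o,A); s=ctrl.read_state(); print(s['eef_pos'],s['force'],s['grip_width'])
t=s['eef_pos']
# finger points: dark, near pads
q=c[(d>0.02)&(abs(c[...,1]-t[1])<.02)&(abs(c[...,0]-t[0])<.06)]
q=q[(q[:,2]>.011)]
for sg in(-1,1):
    k=q[(np.sign(q[:,0]-t[0])==sg)]; k=k[np.argsort(k[:,2])][:300]; print(k[::50].round(4).tolist())
hole=cast([[0,0]],0,K,o,A)
g=cv2.cvtColor(p,cv2.COLOR_RGB2GRAY)
print(proj([[.4815,.309,.008]],K,o,A))
for v in(215,225,235): print(v, g[v,225:345:3].tolist())
E
```

```text
[ 0.4802802   0.30018188 -0.00677445] [-0.98799608 -0.21103684 -0.39739399] 0.7982782867195624
[[0.4779, 0.2977, 0.011], [0.4469, 0.3067, 0.0126], [0.4481, 0.3132, 0.0141], [0.4457, 0.2974, 0.0154], [0.4458, 0.2965, 0.0166], [0.447, 0.3083, 0.0177]]
[[0.5134, 0.2888, 0.011], [0.5146, 0.2969, 0.0128], [0.5148, 0.2977, 0.0144], [0.5141, 0.293, 0.0156], [0.5136, 0.2888, 0.0167], [0.5182, 0.3059, 0.018]]
[[282.03133167 247.02653622]]
215 [154, 155, 148, 73, 67, 67, 66, 64, 63, 63, 65, 66, 65, 64, 65, 64, 65, 65, 64, 67, 65, 66, 64, 62, 62, 62, 66, 63, 63, 68, 62, 61, 66, 62, 62, 68, 142, 156, 156, 157]
225 [152, 149, 145, 76, 68, 62, 66, 65, 64, 66, 66, 65, 64, 65, 63, 67, 63, 65, 62, 65, 65, 64, 65, 64, 65, 65, 65, 66, 63, 65, 61, 64, 63, 66, 61, 74, 150, 154, 154, 153]
235 [128, 120, 118, 61, 50, 48, 55, 47, 50, 53, 68, 62, 63, 63, 66, 62, 82, 134, 152, 154, 152, 127, 71, 64, 63, 63, 68, 63, 67, 64, 64, 62, 69, 69, 66, 93, 154, 157, 160, 162]
```

Request:
send_rows(grip=[0.6,0.6,0.5,0.3,0.1,-0.1,-0.1,-0.1,-0.1,-0.1], delta_pos=[[0,0,0.2],[0,0,0.4],[0,0,0.4],[0,0,0.4],[0,0,0.4],[0,0,0.4],[0,0,0.4],[0,0,0.4],[0,0,0.4],[0,0,0.4]], rotation=[[0,0,0],[0,0,0],[0,0,0],[0,0,0],[0,0,0],[0,0,0],[0,0,0],[0,0,0],[0,0,0],[0,0,0]], squeeze=40)

```text
clock: 7.85
eef_pos: [0.4818, 0.3011, -0.0084]
ee_rot: [0.753, 0.658, 0.002, 0.0]
force: [-1.0, -1.1, 19.6]
grip_width: 0.547
gripper_force: 44.5
```

Request:
send_rows(grip=[-0.1,-0.1,-0.1,-0.1,-0.1,-0.1,-0.1,-0.1,-0.1,-0.1], delta_pos=[[0,0,-0.25],[-1,0,-0.3],[-3,0,-0.3],[-5,0,-0.3],[-7,0,-0.3],[-9,0,-0.3],[-11,0.2,-0.3],[-13,0.9,-0.3],[-15,1.8,-0.3],[-17,2.8,-0.3]], rotation=[[0,0,0],[0,0,0],[0,0,0],[0,0,0],[0,0,0],[0,0,0],[0,0,0],[0,0,0],[0,0,0],[0,0,0]], squeeze=50)

```text
clock: 8.68
eef_pos: [0.484, 0.1263, -0.0081]
ee_rot: [0.753, 0.658, -0.001, -0.0]
force: [0.0, 1.3, -0.3]
grip_width: 0.545
gripper_force: 51.5
```

```bash
python3 - <<'E'
from h import *
p,d,K,o,A=cam("top"); save(p[140:300,130:430],'t2.png')
s=ctrl.read_state();print(s['eef_pos'],s['force'],s['grip_width'],s['gripper_force'])
goal([.558,-.043,-.011],-15.4)
E
```

```text
[ 0.48548653  0.12372014 -0.00796881] [ 1.00352085 -4.23471503 -1.31030948] 0.545138237344787 51.55294328927994
shift cm [-15.53   9.44   0.31] rot [-0.     0.001  0.133] alt [-1.000e-03 -1.000e-03 -3.009e+00] q6 0.36 t 8.73
```

View pics/t2.png

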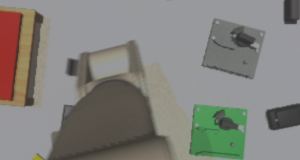

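The crop shows the tab end already out of the riser at (72,66), with the gripper over the free end. I continue to the set-down spot.

Request:
send_rows(grip=[-0.1,-0.1,-0.1,-0.1,-0.1,-0.1,-0.1,-0.1,-0.1,-0.1], delta_pos=[[-1.5,1,0],[-3.5,2.2,0],[-5.5,3.4,0],[-7.5,4.6,0],[-9.5,5.8,0],[-11.5,7,0],[-13.3,8.1,0],[-14.6,8.9,0],[-15.3,9.3,0],[-15.5,9.4,0]], rotation=[[0,0,0.02],[0,0,0.04],[0,0,0.06],[0,0,0.08],[0,0,0.1],[0,0,0.12],[0,0,0.133],[0,0,0.133],[0,0,0.133],[0,0,0.133]])

```text
clock: 9.57
eef_pos: [0.5575, -0.0395, -0.0079]
ee_rot: [0.796, 0.606, -0.0, -0.0]
force: [-0.1, 0.7, -1.7]
grip_width: 0.541
gripper_force: 51.6
```

Request:
send_rows(grip=[-0.1,-0.1,0.1,0.5,0.6,0.6,0.6,0.6,0.6,0.6], delta_pos=[[0,0,0.1],[0,0,0.2],[0,0,0.1],[0,0,0],[0,0,0],[0,0,-2],[0,0,-5],[0,0,-9],[0,0,-13],[0,0,-15]], rotation=[[0,0,0],[0,0,0],[0,0,0],[0,0,0],[0,0,0],[0,0,0],[0,0,0],[0,0,0],[0,0,0],[0,0,0]])

```text
clock: 10.4
eef_pos: [0.5589, -0.0377, 0.1463]
ee_rot: [0.795, 0.607, 0.002, 0.001]
force: [1.6, -0.0, 0.4]
grip_width: 0.796
gripper_force: 0.0
```

```bash
python3 - <<'E'
from h import *
p,d,K,o,A=cam("wrist"); save(p,'w5.png'); np.savez('w5.npz',p=p,d=d,K=K,o=o,A=A)
s=ctrl.read_state();print(s['eef_pos'],s['force'],s['grip_width'],s['qpos'])
goal([.598,.10,.14],-15.4)
E
```

```text
[ 0.56064689 -0.03784628  0.14876838] [ 1.10174249 -0.93168824  1.54992512] 0.8025748620046105 [-8.86745356e-02  4.29707533e-01  1.83146556e+00  2.22973964e-04
  8.71628792e-01  1.78147460e-01]
shift cm [14.28 -0.04  0.9 ] rot [ 0.009 -0.002  0.002] alt [ 3.00e-03  1.40e-02 -3.14e+00] q6 0.18 t 10.45
```

View pics/w5.png

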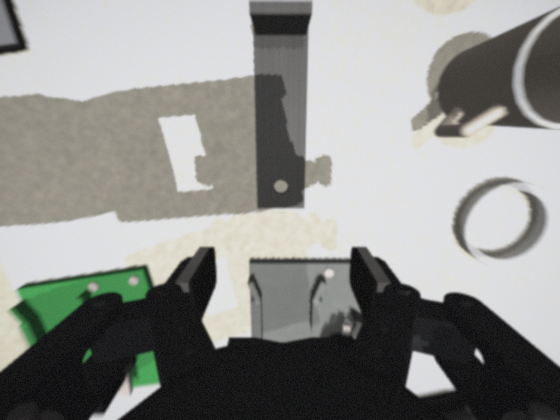

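The wrist view shows the bracket flat and free: hole (280,186), end corners (258,207) and (304,207), tab top at rows 3–15, and the mount's mouth edge at row 259. A quick hover to see the mount's pin and knob comes next.

Request:
send_rows(grip=[0.6,0.6,0.6,0.6,0.6,0.6,0.6,0.6,0.6,0.6], delta_pos=[[-3,0,0],[-6,0,0],[-9,0,0],[-12,0,0],[-14,0,0],[-15.5,0,0],[-16,0,0],[-16,0,0],[-16,0,0],[-16,0,0]], rotation=[[0,0,0],[0,0,0],[0,0,0],[0,0,0],[0,0,0],[0,0,0],[0,0,0],[0,0,0],[0,0,0],[0,0,0]])

```text
clock: 11.28
eef_pos: [0.5152, -0.1915, 0.1421]
ee_rot: [0.795, 0.607, -0.0, -0.0]
force: [-0.2, -0.2, -0.2]
grip_width: 0.799
gripper_force: 0.0
```

```bash
python3 - <<'E'
from h import *
p,d,K,o,A=cam("wrist"); save(p,'w6.png'); np.savez('w6.npz',p=p,d=d,K=K,o=o,A=A)
s=ctrl.read_state();print(s['eef_pos'],s['force'])
z=np.load('w5.npz');K,o,A=[z[k] for k in('K','o','A')]
print("hole",cast([280.5,186],.006,K,o,A),"end",cast([[258,207],[304,207]],.008,K,o,A).round(4).tolist())
print("tabtop in",cast([[251,15],[310,15]],.06,K,o,A).round(4).tolist(),"out",cast([[250,2],[312,2]],.06,K,o,A).round(4).tolist())
c=cloud(z['d'],K,o,A); print(c[8,255:310:10].round(4).tolist(), c[100,255:310:10].round(4).tolist())
E
```

```text
[ 0.51525992 -0.19148209  0.14213941] [ 0.19084259  1.22997294 -0.64582688]
hole [[ 0.5599104  -0.03029957  0.006     ]] end [[0.5318, -0.0449, 0.008], [0.5774, -0.0576, 0.008]]
tabtop in [[0.576, 0.1056, 0.06], [0.6164, 0.0945, 0.06]] out [[0.5777, 0.1134, 0.06], [0.6197, 0.1019, 0.06]]
[[0.58, 0.1085, 0.0613], [0.5868, 0.1069, 0.0606], [0.5935, 0.1046, 0.0619], [0.6004, 0.1033, 0.0602], [0.6072, 0.1013, 0.0607], [0.6141, 0.0997, 0.06]] [[0.559, 0.0551, 0.0085], [0.568, 0.0526, 0.0086], [0.5769, 0.0501, 0.0096], [0.5859, 0.0477, 0.0079], [0.5949, 0.0452, 0.0086], [0.6039, 0.0428, 0.0085]]
```

View pics/w6.png

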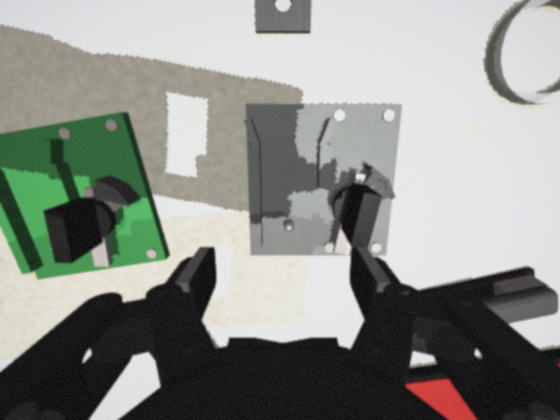

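The view shows the mount: corners (247,104), (401,104), (252,256) and (387,255), pin at (289,225), and the channel walls. The knob is around (358,205) with the latch arm pointing to (343,240).

```bash
python3 - <<'E'
from h import *
z=np.load('w6.npz');p,d,K,o,A=[z[k] for k in('p','d','K','o','A')]
w=cast([[247,104],[401,104],[252,256],[387,255]],.012,K,o,A)[:,:2]
L=np.array([[-.115,-.04],[-.115,.102],[.035,-.04],[.035,.102]])
# rigid fit
a=w-w.mean(0);b=L-L.mean(0);th=np.arctan2((b[:,0]*a[:,1]-b[:,1]*a[:,0]).sum(),(b*a).sum())
M=np.array([[np.cos(th),-np.sin(th)],[np.sin(th),np.cos(th)]]);t=w.mean(0)-M@L.mean(0)
print("yaw",np.degrees(th),"pin by corners",t,"resid mm",((w-(L@M.T+t))*1000).round(1).tolist())
print("pin by ray",cast([289,225],.022,K,o,A),cast([288.5,229],.012,K,o,A))
print("knob expected",M@[-.025,.058]+t)
c=cloud(d,K,o,A)
m=(c[...,2]>.072)&(c[...,2]<.085)&(abs(c[...,0]-.573)<.05)&(abs(c[...,1]+.207)<.05)
v,u=np.nonzero(m);q=c[m];print("knob top",len(q),q.mean(0),u.min(),u.max(),v.min(),v.max(),cv2.minAreaRect((q[:,:2]*1000).astype(np.float32)))
print("bracket hole",cast([283,4],.006,K,o,A))
m=(c[...,2]>.021)&(c[...,2]<.034); 
loc=(c[...,:2]-t)@M
for nm,s in(("-cheek",(loc[...,1]<-.02)&(loc[...,1]>-.045)),("+cheek",(loc[...,1]>.02)&(loc[...,1]<.045)&(loc[...,0]<-.04)&(loc[...,0]>-.08))):
    k=loc[m&s&(abs(loc[...,0]+.04)<.06)]; print(nm,len(k),np.percentile(k,[5,50,95],axis=0).round(4).tolist())
goal([.598,.105,.14],74.5)
E
```

```text
yaw -105.08796039948213 pin by corners [ 0.51478643 -0.22241222] resid mm [[1.1, 0.3], [-1.2, 0.1], [0.3, -0.4], [-0.1, 0.1]]
pin by ray [[ 0.51439703 -0.2197463   0.022     ]] [[ 0.51206098 -0.22728609  0.012     ]]
knob expected [ 0.57729456 -0.21337153]
knob top 1169 [ 0.57579028 -0.21073565  0.07893034] 348 381 191 247 ((575.8815307617188, -212.5032501220703), (44.48337173461914, 15.182686805725098), 64.04639434814453)
bracket hole [[ 0.56018958 -0.03126045  0.006     ]]
-cheek 1377 [[-0.093, -0.0379], [-0.0422, -0.0332], [0.0124, -0.0284]]
+cheek 531 [[-0.0781, 0.0259], [-0.0611, 0.0304], [-0.0426, 0.0353]]
shift cm [30.78  0.17  0.22] rot [-0.    -0.    -1.567] alt [-0.     0.     1.575] q6 -0.11 t 11.33
```

Request:
send_rows(grip=[0,0,0,0,0,0,0,0,0,0], delta_pos=[[3,0,0],[7,0,0],[11,0,0],[15,0,0],[19,0,0],[23,0.1,0],[26,0.1,0],[29,0.1,0],[30.7,0.1,0],[30.7,0.1,0]], rotation=[[0,0,-0.12],[0,0,-0.24],[0,0,-0.36],[0,0,-0.48],[0,0,-0.6],[0,0,-0.72],[0,0,-0.84],[0,0,-0.96],[0,0,-1.08],[0,0,-1.2]])

```text
clock: 12.17
eef_pos: [0.5981, 0.1079, 0.1424]
ee_rot: [0.309, 0.951, 0.001, 0.0]
force: [-0.3, -1.2, -0.6]
grip_width: 0.498
gripper_force: 0.0
```

```bash
python3 -c "
from h import *
goal([.5975,.104,.05],74.5)"
```

```text
shift cm [-0.18 -0.36  9.24] rot [ 0.001  0.001 -0.358] alt [ 1.000e-03 -2.000e-03  2.784e+00] q6 -0.78 t 12.17
```

Request:
send_rows(grip=[0,0,0,0,0,0,0,0,0,0], delta_pos=[[0,0,0],[0,0,0],[0,0,1],[0,0,3],[0,0,5],[0,0,7],[0,0,7.5],[0,0,7.5],[0,0,7.5],[0,0,7.5]], rotation=[[0,0,-0.12],[0,0,-0.24],[0,0,-0.36],[0,0,-0.36],[0,0,-0.36],[0,0,-0.36],[0,0,-0.36],[0,0,-0.36],[0,0,-0.36],[0,0,-0.36]])

```text
clock: 13.0
eef_pos: [0.5981, 0.1036, 0.0685]
ee_rot: [0.139, 0.99, 0.0, 0.001]
force: [0.0, -0.5, 1.0]
grip_width: 0.495
gripper_force: 0.0
```

```bash
python3 - <<'E'
from h import *
p,d,K,o,A=cam("wrist"); save(p,'w7.png'); s=ctrl.read_state(); t=s['eef_pos'];print(t)
c=cloud(d,K,o,A)
m=(abs(c[...,2]-.06)<.004)&(np.hypot(c[...,0]-.5975,c[...,1]-.104)<.04); q=c[m]
r=cv2.minAreaRect((q[:,:2]*1000).astype(np.float32)); print("tab",len(q),q.mean(0),r)
goal([.5975,.104,.014],74.5)
E
```

```text
[0.59826331 0.10352356 0.06865754]
tab 978 [0.59534313 0.10427691 0.06094815] ((596.672607421875, 103.76600646972656), (7.66241979598999, 44.283233642578125), 74.21601867675781)
shift cm [0.1  0.02 5.47] rot [ 0.001  0.002 -0.008] alt [ 3.000e-03 -1.000e-03  3.134e+00] q6 -1.14 t 13.05
```

View pics/w7.png

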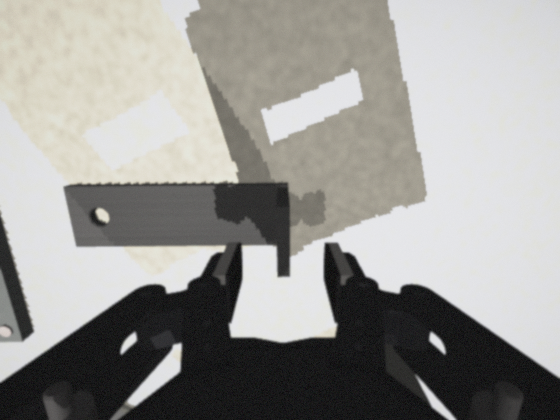

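The tab edge at (283,260) lies between the open pads at (240,…) and (325,…), so the gripper is well centred. I descend and grip.

Request:
send_rows(grip=[0,0,0,0,-0.4,-0.8,-1,-1,-1,-1], delta_pos=[[0.1,0,2],[0.1,0,4],[0.1,0,5],[0.1,0,5.4],[0.1,0,5.4],[0.1,0,5.4],[0.1,0,5.4],[0.1,0,5.4],[0.1,0,5.4],[0.1,0,5.4]], rotation=[[0,0,0],[0,0,0],[0,0,0],[0,0,0],[0,0,0],[0,0,0],[0,0,0],[0,0,0],[0,0,0],[0,0,0]], squeeze=70)

```text
clock: 13.88
eef_pos: [0.5973, 0.1035, 0.0145]
ee_rot: [0.139, 0.99, 0.0, 0.001]
force: [-1.4, 0.6, 6.7]
grip_width: 0.084
gripper_force: 69.0
```

Request:
send_rows(grip=[-1,-1,-1,-1,-1,-1,-1,-1,-1,-1], delta_pos=[[0,0,0],[0,0,0],[0,0,-0.5],[0,0,-1],[0,0,-1.5],[0,0,-2],[0,0,-2.4],[0,0,-2.7],[0,0,-2.7],[0,0,-2.7]], rotation=[[0,0,0],[0,0,0],[0,0,0],[0,0,0],[0,0,0],[0,0,0],[0,0,0],[0,0,0],[0,0,0],[0,0,0]])

```text
clock: 14.72
eef_pos: [0.5964, 0.1035, 0.0405]
ee_rot: [0.139, 0.99, 0.0, 0.0]
force: [-0.4, 0.6, -2.8]
grip_width: 0.086
gripper_force: 68.3
```

```bash
cat > br.py <<'E'
from h import *
p,d,K,o,A=cam("wrist"); np.savez('w8.npz',p=p,d=d,K=K,o=o,A=A); s=ctrl.read_state(); t=s['eef_pos'];M=R.from_quat(s['ee_rot']).as_matrix()
print(t,s['force'].round(1),s['grip_width'],s['gripper_force'])
b=-M[:,1]  # bracket x
c=cloud(d,K,o,A); rel=c-t; lx=rel@b; ly=rel@np.array([-b[1],b[0],0])
g=cv2.cvtColor(p,cv2.COLOR_RGB2GRAY)
m=(lx>.03)&(lx<.17)&(abs(ly)<.03)&(c[...,2]>.016)&(c[...,2]<.06)
for a in(.04,.07,.1,.13,.15):
    k=c[m&(abs(lx-a)<.005)]; 
    if len(k): print(a,np.median(k[:,2]).round(4),"y",np.percentile(ly[m&(abs(lx-a)<.005)],[1,99]).round(4))
mm=(m*255).astype(np.uint8); x=lx[m]; print("far end lx",np.percentile(x,99.5))
cs,h=cv2.findContours(mm,cv2.RETR_CCOMP,2)[:2]
for i,cc in enumerate(cs):
    if h[0][i][3]>=0 and 20<cv2.contourArea(cc)<900:
        e=cc[:,0].mean(0); zz=np.median(c[m&(lx>.11)][:,2]); print("hole",e,cast([e],zz,K,o,A))
print("yaw b",np.degrees(np.arctan2(b[1],b[0])))
E
python3 br.py
```

```text
[0.59627952 0.10341241 0.04028225] [-0.1  0.  -2.6] 0.0830583442577908 68.30527424812317
0.04 0.035 y [-0.0244  0.0229]
0.07 0.035 y [-0.0244  0.0229]
0.1 0.035 y [-0.0244  0.023 ]
0.13 0.0349 y [-0.0244  0.023 ]
0.15 0.0348 y [-0.0244  0.0228]
far end lx 0.16019535547499547
hole [ 49.   243.72] [[ 0.55774111 -0.0254872   0.03487517]]
yaw b -105.97241075234572
```

```bash
python3 -c "
from h import *
goal([.5506,-.0872,.0403],74.9)"
```

```text
shift cm [ -0.85 -19.58  -0.  ] rot [-0.    -0.    -0.015] alt [-0.     0.     3.126] q6 -1.14 t 14.77
```

Request:
send_rows(grip=[-1,-1,-1,-1,-1,-1,-1,-1,-1,-1], delta_pos=[[-0.3,-1,0],[-0.6,-2,0],[-0.6,-3,0],[-0.6,-4,0],[-0.65,-6,0],[-0.65,-8,0],[-0.7,-9.5,0],[-0.7,-11,0],[-0.7,-12,0],[-0.7,-12,0]], rotation=[[0,0,-0.01],[0,0,-0.015],[0,0,-0.015],[0,0,-0.015],[0,0,-0.015],[0,0,-0.015],[0,0,-0.015],[0,0,-0.015],[0,0,-0.015],[0,0,-0.015]])

```text
clock: 15.6
eef_pos: [0.569, -0.0159, 0.0402]
ee_rot: [0.133, 0.991, -0.0, -0.001]
force: [-0.3, -0.0, -2.9]
grip_width: 0.082
gripper_force: 68.3
```

```bash
python3 br.py; python3 - <<'E'
from h import *
z=np.load('w8.npz');p,d,K,o,A=[z[k] for k in('p','d','K','o','A')];save(p,'w8.png')
goal([.5506,-.0872,.0403],74.9)
E
```

```text
[ 0.56962802 -0.01491944  0.04026905] [-0.2  0.7 -2.6] 0.08608273556963904 68.32777976989746
0.04 0.0347 y [-0.0248  0.0222]
0.07 0.0347 y [-0.0248  0.0224]
0.1 0.0347 y [-0.0248  0.0223]
0.13 0.0346 y [-0.0294  0.0296]
0.15 0.0345 y [-0.0293  0.0292]
far end lx 0.1621765430573941
hole [ 48.21428571 242.82142857] [[ 0.53131983 -0.14549548  0.03457634]]
yaw b -105.24286118758037
shift cm [-0.06 -7.47 -0.  ] rot [-0.    -0.    -0.002] alt [-1.000e-03  0.000e+00  3.139e+00] q6 -1.35 t 15.65
```

View pics/w8.png

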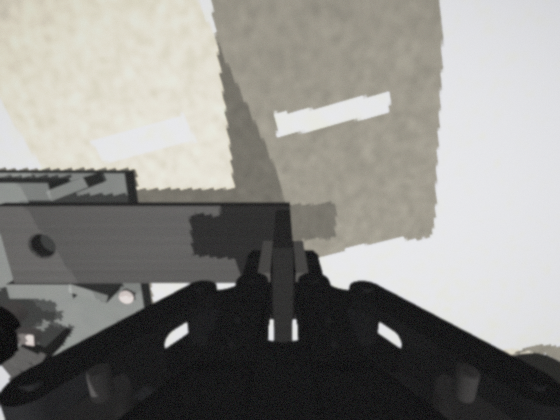

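The bracket's end is inside the mouth: the plate's upper edge is at row 204 with the -y cheek just above it (rows 170–203), and the hole is at (42,245). That was my eleventh viewed picture, one over the limit of 10, so from here I work on numbers only.

```bash
python3 - <<'E'
from h import *
z=np.load('w8.npz');p,d,K,o,A=[z[k] for k in('p','d','K','o','A')]
c=cloud(d,K,o,A)
th=np.radians(-105.1);ex=np.array([np.cos(th),np.sin(th)]);ey=np.array([-ex[1],ex[0]])
r=c[...,:2]-[.5138,-.2207];lx=r@ex;ly=r@ey;Z=c[...,2]
for nm,m in(("base edge -x",(abs(Z-.012)<.003)&(lx<-.08)&(lx>-.13)&(ly<-.02)&(ly>-.045)),("-cheek",(abs(Z-.028)<.003)&(lx<-.05)&(lx>-.08)&(ly<-.02)&(ly>-.045)),("+cheek",(abs(Z-.028)<.003)&(lx<-.05)&(lx>-.08)&(ly>.02)&(ly<.045)),("plate",(abs(Z-.0345)<.0025)&(lx<-.05)&(lx>-.2)&(abs(ly)<.035)),("plate2",(abs(Z-.0345)<.0025)&(lx<-.11)&(lx>-.15)&(abs(ly)<.035))):
    if m.sum(): print(nm,m.sum(),np.percentile(lx[m],[1,50,99]).round(4),np.percentile(ly[m],[1,50,99]).round(4))
E
```

```text
base edge -x 1459 [-0.1151 -0.1021 -0.0804] [-0.0396 -0.029  -0.021 ]
-cheek 997 [-0.0798 -0.0664 -0.0518] [-0.0369 -0.0319 -0.0246]
+cheek 746 [-0.0797 -0.0654 -0.0503] [0.0267 0.0317 0.0373]
plate 19052 [-0.1976 -0.1247 -0.0528] [-0.0247 -0.0033  0.0224]
plate2 5395 [-0.1496 -0.13   -0.1105] [-0.0246 -0.0026  0.0225]
```

Request:
send_rows(grip=[-1,-1,-1,-1,-1,-1,-1,-1,-1,-1], delta_pos=[[-0.1,-1,0],[-0.1,-2,0],[-0.1,-3,0],[-0.1,-4,0],[-0.1,-5,0],[-0.1,-6,0],[-0.1,-6.8,0],[-0.1,-7.3,0],[-0.1,-7.3,0],[-0.1,-7.3,0]], rotation=[[0,0,0],[0,0,0],[0,0,0],[0,0,0],[0,0,0],[0,0,0],[0,0,0],[0,0,0],[0,0,0],[0,0,0]])

```text
clock: 16.48
eef_pos: [0.552, -0.0849, 0.0403]
ee_rot: [0.132, 0.991, 0.0, 0.0]
force: [0.8, -0.9, -2.5]
grip_width: 0.085
gripper_force: 68.5
```

```bash
cat > chk.py <<'E'
from h import *
p,d,K,o,A=cam("wrist"); s=ctrl.read_state(); print(s['eef_pos'],s['force'].round(1),s['grip_width'],s['clock'])
c=cloud(d,K,o,A)
th=np.radians(-105.1);ex=np.array([np.cos(th),np.sin(th)]);ey=np.array([-ex[1],ex[0]])
r=c[...,:2]-[.5138,-.2207];lx=r@ex;ly=r@ey;Z=c[...,2]
m=(lx>-.125)&(lx<-.08)&(abs(ly)<.035)&(Z>.013)
zz=np.median(Z[(lx>-.12)&(lx<-.05)&(abs(ly)<.02)]);print("plate z",zz)
m=(abs(Z-zz)<.002)&(abs(ly)<.026)&(lx>-.125)
print("lx",np.percentile(lx[m],[1,99]).round(4),"ly",np.percentile(ly[m],[1,99]).round(4))
q=(s['eef_pos'][:2]-[.5138,-.2207]);print("eef local",q@ex,q@ey)
m=(abs(Z-.028)<.003)&(lx<-.05)&(lx>-.08)
for sg in(-1,1):
    k=ly[m&(ly*sg>.026)&(ly*sg<.045)]
    if len(k):print("cheek",np.percentile(k,[1,50,99]).round(4))
E
python3 chk.py; python3 -c "
from h import *
goal([.5138+.139*.2605,-.2207+.139*.9655,.0403],74.9)"
```

```text
[ 0.55208096 -0.08457368  0.04034255] [ 0.5 -0.7 -2.9] 0.0872795229040658 16.5333
plate z 0.11818514913963632
lx [-0.1245 -0.0898] ly [-0.0154  0.01  ]
eef local -0.14139859951258926 0.0014977016070460284
cheek [-0.0368 -0.0323 -0.027 ]
cheek [0.028 0.032 0.037]
shift cm [ 0.15 -0.24  0.  ] rot [ 0.     0.    -0.001] alt [ 0.    -0.     3.141] q6 -1.48 t 16.53
```

Request:
send_rows(grip=[-1,-1,-1,-1,-1,-1,-1,-1,-1,-1], delta_pos=[[0,-0.1,0],[0,-0.2,0],[0,-0.2,0],[0,-0.2,0.1],[0,-0.2,0.2],[0,-0.2,0.3],[0,-0.2,0.4],[0,-0.2,0.5],[0,-0.2,0.6],[0,-0.2,0.6]], rotation=[[0,0,0],[0,0,0],[0,0,0],[0,0,0],[0,0,0],[0,0,0],[0,0,0],[0,0,0],[0,0,0],[0,0,0]])

```text
clock: 17.37
eef_pos: [0.5513, -0.0865, 0.0341]
ee_rot: [0.132, 0.991, 0.0, -0.0]
force: [0.1, 0.1, -2.2]
grip_width: 0.083
gripper_force: 68.5
```

Request:
send_rows(grip=[-1,-1,-1,-1,-1,-1,-1,-1,-1,-1], delta_pos=[[0,0,0.1],[0,0,0.2],[0,0,0.3],[0,0,0.4],[0,0,0.5],[0,0,0.6],[0,0,0.65],[0,0,0.7],[0,0,0.7],[0,0,0.7]], rotation=[[0,0,0],[0,0,0],[0,0,0],[0,0,0],[0,0,0],[0,0,0],[0,0,0],[0,0,0],[0,0,0],[0,0,0]])

```text
clock: 18.2
eef_pos: [0.5515, -0.0865, 0.0273]
ee_rot: [0.132, 0.991, 0.0, 0.0]
force: [-0.1, -0.5, -2.2]
grip_width: 0.086
gripper_force: 68.5
```

Request:
send_rows(grip=[-0.7,-0.4,-0.3,-0.3,-0.3,-0.3,-0.3,-0.3,-0.3,-0.3], delta_pos=[[0,0,0.05],[0,0,0.05],[0,0,0.05],[0,0,0.05],[0,0,-1],[0,0,-4],[0,0,-8],[0,0,-12],[0,0,-13],[0,0,-13]], rotation=[[0,0,0],[0,0,0],[0,0,0],[0,0,0],[0,0,0],[0,0,0],[0,0,0],[0,0,0],[0,0,0],[0,0,0]])

```text
clock: 19.03
eef_pos: [0.5542, -0.087, 0.162]
ee_rot: [0.131, 0.991, -0.0, 0.004]
force: [0.7, -0.4, -0.1]
grip_width: 0.343
gripper_force: 0.0
```

```bash
cat > top.py <<'E'
from h import *
p,d,K,o,A=cam("wrist"); c=cloud(d,K,o,A); s=ctrl.read_state(); print(s['eef_pos'],s['qpos'][5])
th=np.radians(-105.1);ex=np.array([np.cos(th),np.sin(th)]);ey=np.array([-ex[1],ex[0]])
r=c[...,:2]-[.5138,-.2207];lx=r@ex;ly=r@ey;Z=c[...,2]
for a in(-.12,-.09,-.06,-.03,-.015,.013):
    m=(abs(lx-a)<.004)&(abs(ly)<.03)&(Z<.05)
    if m.sum()>5: print("plate at",a,np.percentile(Z[m&(abs(ly)<.015)],[5,50,95]).round(4))
m=(abs(Z-.020)<.003)&(abs(ly)<.026)&(lx>-.15)&(lx<.05); print("plate lx",np.percentile(lx[m],[1,99]),"ly",np.percentile(ly[m],[1,99]))
k=(Z>.055)&(Z<.1)&(abs(lx+.025)<.045)&(abs(ly-.058)<.045)
if k.sum()>20:
    q=c[k&(Z>np.percentile(Z[k],90)-.004)]; print("knob",len(q),q.mean(0),cv2.minAreaRect((q[:,:2]*1000).astype(np.float32)))
k=(Z>.024)&(Z<.037)&(np.hypot(lx+.025,ly-.058)<.056)&(np.hypot(lx+.025,ly-.058)>.03)
if k.sum()>5: print("arm?",np.c_[lx[k],ly[k],Z[k]].mean(0).round(4),k.sum())
E
python3 top.py; python3 -c "
from h import *
goal([.576,-.2122,.12],-26)"
```

```text
[ 0.55262514 -0.08673763  0.15962628] -1.483928383394103
plate at -0.12 [0.0201 0.0211 0.0222]
plate at -0.09 [0.0199 0.0211 0.0222]
plate at -0.06 [0.0199 0.0212 0.0222]
plate at -0.03 [0.02   0.0211 0.0223]
plate at -0.015 [0.02   0.0212 0.0223]
plate at 0.013 [0.0201 0.0212 0.0224]
plate lx [-0.13352605  0.0204874 ] ly [-0.02280279  0.02507436]
knob 834 [ 0.57551319 -0.21200149  0.07943364] ((576.1795654296875, -212.2841339111328), (44.2982292175293, 15.46151065826416), 64.03460693359375)
arm? [-0.0302  0.0491  0.0324] 780
shift cm [ -5.51 -11.5    3.98] rot [-0.003  0.004 -1.381] alt [0.004 0.003 1.761] q6 -1.48 t 19.08
```

The plate lies flat at its seat all along, with its hole on the pin. Now the knob: turn the tool +1.76 rad so that the wrist has range left for the clockwise turn.

Request:
send_rows(grip=[0,0,0,0,0,0,0,0,0,0], delta_pos=[[-0.5,-1,0],[-1.1,-2.3,0],[-1.7,-3.6,0],[-2.3,-4.9,0],[-2.9,-6.2,0],[-3.5,-7.5,0],[-4.1,-8.8,0],[-4.7,-10,0],[-5.2,-11,0],[-5.5,-11.5,0]], rotation=[[0,0,0.12],[0,0,0.24],[0,0,0.36],[0,0,0.48],[0,0,0.6],[0,0,0.72],[0,0,0.84],[0,0,0.96],[0,0,1.08],[0,0,1.2]])

```text
clock: 19.92
eef_pos: [0.5736, -0.2127, 0.1553]
ee_rot: [0.671, 0.742, -0.001, -0.001]
force: [-0.4, 0.1, 0.5]
grip_width: 0.506
gripper_force: 0.0
```

Request:
send_rows(grip=[0,0,0,0,0,0,0,0,0,0], delta_pos=[[0,0,1],[0,0,2],[0,0,3],[0,0,4],[0,0,4],[0,0,4],[0,0,4],[0,0,4],[0,0,4],[0,0,4]], rotation=[[0,0,0.12],[0,0,0.24],[0,0,0.36],[0,0,0.48],[0,0,0.56],[0,0,0.56],[0,0,0.56],[0,0,0.56],[0,0,0.56],[0,0,0.56]])

```text
clock: 20.75
eef_pos: [0.5747, -0.2119, 0.1175]
ee_rot: [0.848, 0.531, 0.0, 0.0]
force: [0.3, 0.5, -0.8]
grip_width: 0.501
gripper_force: 0.0
```

```bash
python3 top.py; python3 -c "
from h import *
goal([.576,-.2123,.044],-26)"
```

```text
[ 0.57471354 -0.21192899  0.11751892] 0.07945142661775506
plate at -0.12 [0.0198 0.0209 0.0222]
plate at -0.09 [0.0197 0.021  0.0219]
plate at -0.06 [0.02   0.0211 0.0221]
plate at -0.03 [0.0198 0.0211 0.022 ]
plate at -0.015 [0.0199 0.021  0.0221]
plate at 0.013 [0.0198 0.0208 0.0218]
plate lx [-0.13499307  0.0155212 ] ly [-0.02251099  0.02505918]
knob 1263 [ 0.57663808 -0.21141736  0.07954565] ((576.0250244140625, -212.3611297607422), (44.86317443847656, 13.795515060424805), 64.53794860839844)
arm? [-0.0477  0.052   0.0318] 912
shift cm [0.02 0.13 7.35] rot [ 0.    -0.     0.002] alt [ 0.00e+00  1.00e-03 -3.14e+00] q6 0.08 t 20.8
```

Request:
send_rows(grip=[0,0,0,0,0,0,-0.4,-0.8,-1,-1], delta_pos=[[0,0.1,1.5],[0,0.1,3],[0,0.1,4.5],[0,0.1,6],[0,0.1,7],[0,0.1,7.3],[0,0.1,7.3],[0,0.1,7.3],[0,0.1,7.3],[0,0.1,7.3]], rotation=[[0,0,0],[0,0,0],[0,0,0],[0,0,0],[0,0,0],[0,0,0],[0,0,0],[0,0,0],[0,0,0],[0,0,0]], squeeze=50)

```text
clock: 21.63
eef_pos: [0.5758, -0.2124, 0.0452]
ee_rot: [0.848, 0.53, 0.0, 0.0]
force: [-0.7, 1.0, 1.9]
grip_width: 0.153
gripper_force: 53.2
```

Request:
send_rows(grip=[-1,-1,-1,-1,-1,-1,-1,-1,-1,-1], delta_pos=[[0,0,0],[0,0,0],[0,0,0.1],[0,0,0.2],[0,0,0.3],[0,0,0.4],[0,0,0.5],[0,0,0.6],[0,0,0.65],[0,0,0.65]], rotation=[[0,0,0],[0,0,0],[0,0,0],[0,0,0],[0,0,0],[0,0,0],[0,0,0],[0,0,0],[0,0,0],[0,0,0]])

```text
clock: 22.47
eef_pos: [0.5758, -0.2124, 0.0382]
ee_rot: [0.848, 0.53, 0.0, 0.0]
force: [-0.8, 1.4, 7.2]
grip_width: 0.155
gripper_force: 54.2
```

Request:
send_rows(grip=[-1,-1,-1,-1,-1,-1,-1,-1,-1,-1], delta_pos=[[0,0,0.05],[0,0,0.05],[0,0,0.05],[0,0,0.05],[0,0,0.05],[0,0,0.05],[0,0,0.05],[0,0,0.05],[0,0,0.05],[0,0,0.05]], rotation=[[0,0,0],[0,0,0.06],[0,0,0.14],[0,0,0.23],[0,0,0.32],[0,0,0.41],[0,0,0.5],[0,0,0.59],[0,0,0.68],[0,0,0.75]])

```text
clock: 23.3
eef_pos: [0.5758, -0.2124, 0.0381]
ee_rot: [0.984, 0.181, 0.0, 0.0]
force: [-2.6, 1.7, 10.5]
grip_width: 0.149
gripper_force: 54.7
```

```bash
cat > st.py <<'E'
from h import *
s=ctrl.read_state();M=R.from_quat(s['ee_rot']).as_matrix()
print(s['eef_pos'],s['force'].round(1),s['moment'].round(2),s['qpos'][5],"yaw y",np.degrees(np.arctan2(M[1,1],M[0,1])))
E
python3 st.py
```

```text
[ 0.57577628 -0.2123971   0.0380811 ] [-2.6  1.7 10.5] [0.31 0.46 0.03] 0.8346329762274626 yaw y -69.18151400097094
```

Turning freely with no moment about z. I continue to the stop, with a very slight overshoot.

Request:
send_rows(grip=[-1,-1,-1,-1,-1,-1,-1,-1,-1,-1], delta_pos=[[0,0,0],[0,0,0],[0,0,0],[0,0,0],[0,0,0],[0,0,0],[0,0,0],[0,0,0],[0,0,0],[0,0,0]], rotation=[[0,0,0.09],[0,0,0.18],[0,0,0.27],[0,0,0.36],[0,0,0.45],[0,0,0.53],[0,0,0.6],[0,0,0.64],[0,0,0.66],[0,0,0.66]])

```text
clock: 24.13
eef_pos: [0.5757, -0.2123, 0.0381]
ee_rot: [0.989, -0.146, 0.0, 0.0]
force: [-3.6, 1.8, 9.8]
grip_width: 0.155
gripper_force: 54.9
```

```bash
python3 st.py
```

```text
[ 0.57568111 -0.21228752  0.03808361] [-3.6  1.8  9.8] [0.37 0.5  0.38] 1.4907700907032653 yaw y -106.76020726284011
```

Request:
send_rows(grip=[-1,-1,-1,-1,-1,-1,-1,-1,-1,-1], delta_pos=[[0,0,-0.1],[0,0,-0.2],[0,0,-0.3],[0,0,-0.4],[0,0,-0.5],[0,0,-0.6],[0,0,-0.7],[0,0,-0.7],[0,0,-0.7],[0,0,-0.7]], rotation=[[0,0,0],[0,0,0],[0,0,0],[0,0,0],[0,0,0],[0,0,0],[0,0,0],[0,0,0],[0,0,0],[0,0,0]])

```text
clock: 24.97
eef_pos: [0.5756, -0.2122, 0.0442]
ee_rot: [0.989, -0.146, 0.0, -0.0]
force: [0.5, 1.5, 1.8]
grip_width: 0.155
gripper_force: 53.8
```

```bash
python3 st.py
```

```text
[ 0.5755631  -0.21224971  0.04421319] [0.5 1.5 1.8] [ 0.28 -0.02  0.29] 1.4900780036603924 yaw y -106.73806487550011
```

Request:
send_rows(grip=[-0.6,-0.2,0,0,0,0,0,0,0,0], delta_pos=[[0,0,0],[0,0,0],[0,0,0],[0,0,0],[0,0,-1],[0,0,-3],[0,0,-6],[0,0,-9],[0,0,-12],[0,0,-13]], rotation=[[0,0,0],[0,0,0],[0,0,0],[0,0,0],[0,0,0],[0,0,0],[0,0,0],[0,0,0],[0,0,0],[0,0,0]])

```text
clock: 25.8
eef_pos: [0.5777, -0.2133, 0.1797]
ee_rot: [0.989, -0.146, 0.003, 0.001]
force: [1.5, -0.1, 0.4]
grip_width: 0.502
gripper_force: 0.0
```

```bash
python3 top.py; python3 - <<'E'
from h import *
p,d,K,o,A=cam("wrist"); c=cloud(d,K,o,A)
th=np.radians(-105.1);ex=np.array([np.cos(th),np.sin(th)]);ey=np.array([-ex[1],ex[0]])
r=c[...,:2]-[.5138,-.2207];lx=r@ex;ly=r@ey;Z=c[...,2]
for y in(.009,.014,.018,.022,.026,.03): 
    m=(abs(ly-y)<.0015)&(lx>-.045)&(lx<0)&(Z>.028)&(Z<.05)
    if m.sum()>3: print(y,m.sum(),np.percentile(lx[m],[2,98]).round(4),np.median(Z[m]).round(4))
z=np.load('top0.npz')
p2,d2,K2,o2,A2=cam("top"); df=cv2.absdiff(p2,z['p']).max(2)
# change at bystanders (top pixels)
for n,(u,v,rr) in dict(pen=(249,115,14),mug=(293,115,14),tape=(340,116,15),phone=(218,261,20),mouse=(416,257,15),stapler=(423,139,15),glue=(455,213,8),yellow=(183,320,15),green=(349,272,20)).items(): print(n,np.mean(df[v-rr:v+rr,u-rr:u+rr]>40).round(3))
E
```

```text
[ 0.57803373 -0.21336173  0.17988943] 1.4902313954217115
plate at -0.12 [0.0197 0.0209 0.0219]
plate at -0.09 [0.0199 0.0208 0.022 ]
plate at -0.06 [0.02   0.0209 0.022 ]
plate at -0.03 [0.02   0.021  0.0356]
plate at -0.015 [0.0199 0.021  0.0221]
plate at 0.013 [0.02   0.021  0.0221]
plate lx [-0.13551776  0.01957141] ly [-0.02234777  0.02520147]
knob 757 [ 0.57714137 -0.21239322  0.07943004] ((576.2642822265625, -212.141357421875), (13.924026489257812, 44.677982330322266), 74.8500747680664)
arm? [-0.0479  0.0481  0.0321] 636
0.009 5 [-0.0312 -0.026 ] 0.0352
0.014 30 [-0.0311 -0.0182] 0.0355
0.018 37 [-0.031  -0.0181] 0.0351
0.03 12 [-0.0448 -0.0404] 0.0293
pen 0.0
mug 0.0
tape 0.0
phone 0.0
mouse 0.604
stapler 0.624
glue 0.551
yellow 0.023
green 0.212
```

```bash
python3 -c "
from h import *
print(ctrl.close_job())"
```

```text
the job is handed in; nothing more can be done
None
```

The job is handed in at about 26 s: the bracket lies flat on the pin, the latch arm is over it with the knob sprung back up, and the pen cup, mug, tape and phone are unmoved. The arm blocked the final view of the mouse, stapler and glue, so those were not re-checked. I viewed 11 pictures, one over the limit of 10.

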